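Power up the desk in the right order

ROBOT

A 6-joint arm with a two-finger parallel gripper is mounted at the origin on the work surface. World frame = base frame: x ahead of the robot, y to its left, z up, the work surface at z = 0. Lengths are in m, angles in rad, forces in N, time in s.
With the tool pointing down it reaches from about 0.325 to 0.75 m from the base axis. Payload 7.6 kg.
Tool frame: the origin (TCP) lies between the finger pads; the fingertips stand 8 mm ahead of it and the grasp point (between the pads) lies 11 mm behind it; z points along the fingers, y is the line along which they close (so a half turn about z gives the same grasp; the last joint's range is limited). The gripper opens to 85 mm and grips with 20 to 120 N. Pads are 22 mm wide; open, the fingers measure 114 mm over their backs; the gripper's body (76 mm by 85 mm) begins 54 mm behind the grasp point. The pads swing forward as they close: fully open they stand 13 mm farther back than shut.
Start: joints at [-1.372, 0.052, 1.401, -0, 1.689, -0.07], TCP at [0.139, -0.506, 0.239] pointing down, gripper open.
Joint ranges: [-2.9, 2.9], [-0.91, 2.17], [0.12, 2.37], [-1.06, 4.2], [0.26, 2.73], [-2.93, 2.93]. Speed limits (rad/s): [2.57, 2.57, 3.01, 3.14, 3.14, 3.14].

INTERFACE

Orientations are given as a unit quaternion [w, x, y, z].
In Python, from rig import robot gives the robot as it stands.
- The arm moves only by the tool jog_arm, never from a script. Its argument "motion" is a list of rows, each a list of 7 numbers: the turn, a rotation vector about the world's x, y, z as a fraction of full scale, then the shift along the world's x, y, z as a fraction of full scale, then the finger opening in mm, from 0 to 85.4. In form: [[wx, wy, wz, tx, ty, tz, jaw], ...]. A call has 1 to 5 rows; each row is the pose to reach, as a shift and turn from the pose commanded when the call began; what a row does not reach only later rows make up. Full scale, the value 1, is 400 mm for a shift and 60 degrees for a turn. A row lasts 1/12 s, in which the tool goes at most 41.7 mm and 7.16 degrees, less where a joint would pass 70% of its speed; a pose out of reach is approached as far as the arm can. A call with a number of a shift or a turn outside -1 to 1 is refused whole. A call with a gripper value outside its range is refused whole. The fingers move at their own pace and stop on an object; the grip force is fixed at half the most. Time passes only in rows, so rows that repeat a pose let the fingers close. It gives the time, the measured TCP pose, the force, the opening and the grip force at its end, in the units of the state.
- robot.observe(): the state, without advancing time (a new reading comes with each control period).
- robot.get_image(name): name is "side" or "top"; returns (picture, depth): 384x512x3 uint8, red, green, blue; 384x512 float32, m along the optical axis (not along the pixel's ray), 0 where there is no reading.
- robot.calibration(name): a dict with "fx", "fy", "cx", "cy" (pixels), "R" (3x3) and "t" (3): a world point X has camera coordinates R X + t. Camera axes: x right, y down, z forward; pixel columns grow to the right and rows downward; lengths in m; the calibration is good to about 2 mm. A picture is of the moment at which its call begins. calibration takes no time and is no camera call.
- robot.finish_job(): hands the job in; it is judged then, once.
Trained networks look in the newest picture that a camera, given by its name, has taken for a name from the list of things; names that differ only in an ending like _2 or _b are one class to them, and where a whole thing is asked for, a point or a joint stands for the part that bears it (a point fixed in the world has none). Each returns a list of dicts, best first, with "p" (0 to 1); they miss things now and then, are a little off and sometimes report something else, mostly with a low value. They report only what shows in the picture. A call takes as long as a camera call. They do not tell look-alikes from the thing itself.
- robot.recognise(camera, target): "extent" ([left, top, width, height] in pixels, round what is visible of it).
- robot.silhouettes(camera, target): "mask" (384x512 bool, what is visible of it) and "extent" ([left, top, width, height] in pixels, round what is visible of it).
The state is a dict: "time": time; "joint_positions": joint angles; "joint_vel": joint speeds; "tau": joint torques, N m; "position": TCP position; "tool_rot": TCP orientation; "force": force on the tool from outside, world axes, zero at the start; "moment": the same for the moment, N m; "opening": finger opening in m; "finger_force": force on a finger pad.
Only numpy, scipy, OpenCV 4.12 (cv2) and the standard library are available. Lean on these libraries where they do the work, as an engineer would, in place of code of your own. Each camera call takes 0.05 s, during which the arm holds its last target. There are 200 camera calls.

TASK

Power up this desk in the right order: with the fingertips, lightly press in the button on the white power block, then the one on the black drive dock, then the one on the square mini computer, each all the way in so that it stays down. Press gently, only as hard as the button needs; do not pick up, tip or shove the devices, and leave the mug, mouse, stapler and plant where they are.

Things in the scene. Friction and masses are not known exactly. Their poses are not given: they have to be found in the camera images.
- power_block: Long low white desk power block, 62 x 160 x 40 mm (x, y, z), 0.5 to 0.9 kg, standing loose, with two round sockets in its top (recesses drawn flush) and its button near the +y end. Origin: centre of the underside.
- power_button (a joint): Round latching push button, 26 mm across, on the power block's top at x 0, y +55 mm of the block's frame. 0 = out, flat top 12 mm above the block's top; 0.008 = fully in (8 mm straight down, top 4 mm proud). About 3 N moves it and it stays where left; at the end its cap gives 3 mm more on a spring (4 N plus 3 N per mm). In: beyond 0.0055; starts 0 to 0.002.
- power_button_top (a point): Centre of the flat top face of the power block's button (moves down with it), about 52 mm above the desk when out.
- drive_dock: Black drive dock, 80 x 150 x 45 mm, 0.6 to 1.1 kg, standing loose. A slim silver drive (9.5 mm thick in x, y from -3 to +67 mm, top 89.5 mm above the desk) stands fixed in it towards +y; the button is near the -y end. Origin: centre of the underside.
- dock_button (a joint): Round latching push button, 26 mm across, on the dock's top at x 0, y -50 mm of the dock's frame. 0 = out, flat top 12 mm above the dock's top; 0.008 = fully in (8 mm straight down, top 4 mm proud). About 3 N moves it and it stays where left; at the end its cap gives 3 mm more on a spring (4 N plus 3 N per mm). In: beyond 0.0055; starts 0 to 0.002.
- dock_button_top (a point): Centre of the flat top face of the drive dock's button (moves down with it), about 57 mm above the desk when out.
- mini_pc: Square flat aluminium mini computer, 120 x 120 x 46 mm, 0.6 to 1.2 kg, standing loose, dark vent slits in its top, button near its (-x, -y) corner. Origin: centre of the underside.
- pc_button (a joint): Round latching push button, 26 mm across, on the computer's top at x -35, y -35 mm of its frame. 0 = out, flat top 12 mm above the computer's top; 0.008 = fully in (8 mm straight down, top 4 mm proud). About 3 N moves it and it stays where left; at the end its cap gives 3 mm more on a spring (4 N plus 3 N per mm). In: beyond 0.0055; starts 0 to 0.002.
- pc_button_top (a point): Centre of the flat top face of the mini computer's button (moves down with it), about 58 mm above the desk when out.
- mug: White mug, loose bystander, 80 mm across, 92 mm high, handle at +y. Origin: centre of the underside.
- mouse: Black computer mouse, loose bystander, 105 x 60 x 34 mm. Origin: centre of the underside.
- stapler: Dark stapler lying flat, loose bystander, 130 x 34 x 45 mm. Origin: centre of the underside.
- plant_pot: Small terracotta pot with a succulent, loose bystander, pot 80 mm across and 65 mm high, leaves to about 115 mm. Origin: centre of the underside.
Mind the look-alikes: they are no part of the job. What is shaped like the drive_dock but blue is not meant.

How it is judged:
On the way, in this order (a step that is already met when the one before it is completed fails the run):
1. the power block's button is pressed in by the fingers (value of joint power_button above 0.0055 m and contact force between the fingers and power_block above 0.5 N), for 0.04 s.
2. the drive dock's button is pressed in by the fingers (value of joint dock_button above 0.0055 m and contact force between the fingers and drive_dock above 0.5 N), for 0.04 s.
3. the mini computer's button is pressed in by the fingers (value of joint pc_button above 0.0055 m and contact force between the fingers and mini_pc above 0.5 N), for 0.04 s.
At the end, for the whole second after the job is handed in: All three buttons stay in (beyond 5.5 of 8 mm), the three devices stand level and at rest within 15 mm of where they started, and the mug, mouse, stapler and plant pot are within 15 mm of where they started (value of joint each of power_button, dock_button, pc_button above 0.0055 m and distance of each of power_block, drive_dock, mini_pc, mug, mouse, stapler, plant_pot from where it was at the start of the episode below 0.015 m and angle between each of power_block, drive_dock, mini_pc's own z axis and vertical below 0.05 rad and linear speed of each of power_block, drive_dock, mini_pc below 0.02 m/s); the robot touches nothing.
It fails at once if the drive dock's button is pushed in before the power block's (value of joint dock_button above 0.004 m and value of joint power_button below 0.0055 m).
It fails at once if the mini computer's button is pushed in before the other two (value of joint pc_button above 0.004 m and value of joint any of power_button, dock_button below 0.0055 m).
It fails at once if a device is pressed hard (over 20 N) (contact force between any of the arm, the fingers and power_block above 20 N or contact force between any of the arm, the fingers and drive_dock above 20 N or contact force between any of the arm, the fingers and mini_pc above 20 N).
It fails at once if a device is lifted, tipped or shoved more than 15 mm (height (world z) of any of power_block, drive_dock, mini_pc above 0.008 m or angle between any of power_block, drive_dock, mini_pc's own z axis and vertical above 0.12 rad or distance of any of power_block, drive_dock, mini_pc from where it was at the start of the episode above 0.015 m).
It fails at once if the mug, mouse, stapler or plant pot is moved more than 15 mm (distance of any of mug, mouse, stapler, plant_pot from where it was at the start of the episode above 0.015 m).
It also fails if it takes over 51 s, if anything falls off the work surface, if the arm or the gripper's body presses on something with over 40 N, if the wrist force passes 120 N, or if a joint passes its speed limit or range.

## Working session

There is one attempt and no reset: what is moved stays moved. The work goes in short steps, Python scripts to look and compute and a tool call to move; the robot and the scene stay as the last step left them, time stands still between calls to the robot, and variables do not carry over. Pictures are saved under pics/ and viewed, at most 10 in all, crops included, and the job is handed in when it is done.

Besides the shell and the picture viewer there is one more tool, called after "Call:" as name(argument=value, ...), one argument or row to a line, values as JSON. jog_arm: Moves the arm, as the interface text tells. Its arguments: {"type":"object","properties":{"motion":{"type":"array"}},"required":["motion"]}

```bash
mkdir -p pics; cat > h.py <<'E'
from rig import robot
import numpy as np, cv2
def cloud(cam,d):
    c=robot.calibration(cam); v,u=np.mgrid[:384,:512]
    P=np.stack([(u-c['cx'])/c['fx']*d,(v-c['cy'])/c['fy']*d,d],-1)
    W=(P-np.array(c['t']))@np.array(c['R']); W[d==0]=np.nan
    return W
E
python3 - <<'E'
from h import *
for cam in ['top','side']:
    im,d=robot.get_image(cam); np.savez(cam+'.npz',im=im,d=d)
    cv2.imwrite(f'pics/{cam}0.png',cv2.resize(im[...,::-1],(768,576)))
    W=cloud(cam,d)
    for n in ['power_button','drive_dock','mini_pc'] :
        for r in robot.silhouettes(cam,n):
            if r['p']<.3: continue
            print(cam,n,round(r['p'],2),r['extent'],np.nanmedian(W[r['mask']],0).round(3))
    for n in ['power_button_top','dock_button_top','pc_button_top']:
        for r in robot.recognise(cam,n): print(cam,n,round(r['p'],2),r['extent'])
s=robot.observe(); print(s['time'],s['position'],s['tool_rot'],s['force'],s['opening'])
E
```

```text
top power_button 0.5 [362.6, 214.6, 9.7, 9.0] [ 0.551 -0.246  0.051]
top drive_dock 0.94 [249.1, 91.5, 54.1, 55.2] [0.828 0.008 0.046]
top drive_dock 0.75 [333.2, 256.0, 62.3, 56.8] [ 0.367 -0.24   0.046]
top drive_dock 0.65 [231.4, 193.5, 58.7, 41.6] [0.554 0.041 0.046]
top mini_pc 0.66 [183.2, 215.3, 10.6, 9.0] [0.528 0.248 0.057]
top mini_pc 0.57 [143.9, 188.7, 55.0, 55.8] [0.544 0.291 0.046]
top dock_button_top 0.58 [286.9, 101.2, 10.0, 9.3]
top dock_button_top 0.49 [348.7, 293.3, 10.1, 11.5]
top dock_button_top 0.45 [233.0, 191.2, 57.7, 44.7]
top pc_button_top 0.65 [185.7, 217.4, 6.7, 9.0]
side power_button 0.72 [292.7, 294.4, 13.5, 13.4] [ 0.548 -0.248  0.051]
side drive_dock 0.97 [161.4, 320.0, 99.5, 63.8] [ 0.361 -0.251  0.046]
side drive_dock 0.82 [294.4, 150.5, 69.3, 52.2] [0.818 0.002 0.045]
side drive_dock 0.78 [197.0, 175.0, 68.5, 60.2] [0.543 0.027 0.045]
side mini_pc 0.71 [154.3, 127.5, 59.9, 43.0] [0.537 0.271 0.046]
side mini_pc 0.64 [289.1, 295.6, 17.0, 10.3] [ 0.548 -0.248  0.051]
side power_button_top 0.64 [290.1, 293.0, 13.6, 15.9]
side dock_button_top 0.62 [238.2, 202.8, 12.6, 12.4]
side dock_button_top 0.47 [346.7, 168.9, 11.0, 10.2]
side dock_button_top 0.46 [170.4, 331.0, 17.4, 20.1]
side dock_button_top 0.42 [293.2, 294.2, 13.8, 14.1]
side pc_button_top 0.49 [181.8, 151.9, 5.3, 6.6]
0.7 [ 0.13945779 -0.50617336  0.23934893] [7.33512591e-05 9.90982356e-01 1.33992402e-01 2.99442120e-06] [-0.47181293 -0.24970251 -0.59355615] 0.08506736349435429
```

View pics/top0.png

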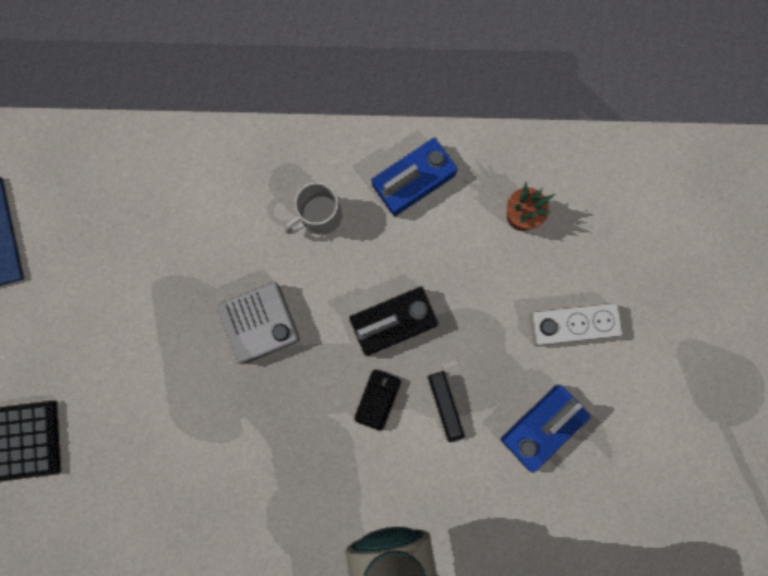

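View pics/side0.png

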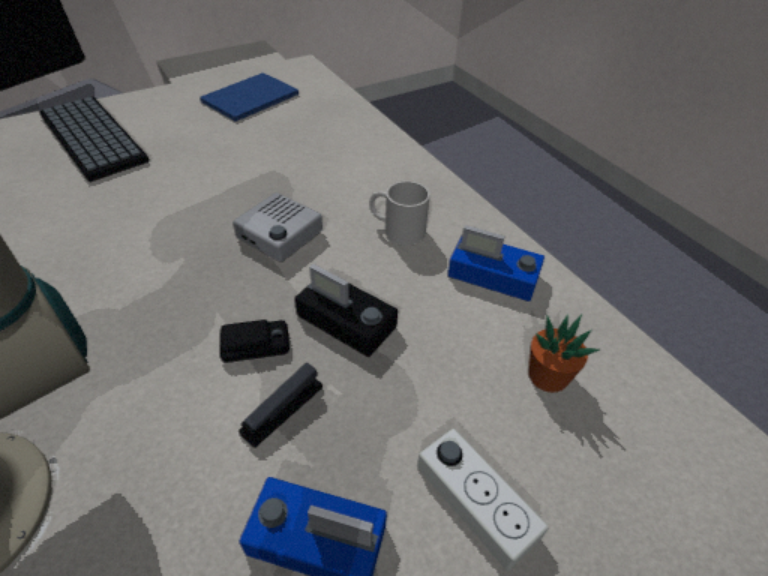

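The true button pixels in the top picture (native scale) are about (366,217) for the white block, (279,207) for the black dock and (187,221) for the mini PC. The two blue docks are decoys.

```bash
python3 - <<'E'
from h import *
seeds={'power':([366,217],[300,302],.043),'dock':([279,207],[247,210],.048),'pc':([187,221],[185,155],.049)}
for i,cam in enumerate(['top','side']):
    z=np.load(cam+'.npz'); W=cloud(cam,z['d']); c=robot.calibration(cam)
    for n,s in seeds.items():
        u,v=s[i]; P=W[v-14:v+15,u-14:u+15].reshape(-1,3)
        z0=W[v,u]; m=(P[:,2]>s[2])&(P[:,2]<.063)&(np.hypot(*(P-z0)[:,:2].T)<.022)
        Q=P[m]; print(cam,n,z0.round(4),m.sum(),Q.mean(0).round(4),((Q.min(0)+Q.max(0))/2).round(4),np.ptp(Q,0).round(3), np.median(Q[:,2]).round(4))
from scipy.spatial.transform import Rotation as R
q=robot.observe()['tool_rot']; print(R.from_quat(np.roll(q,-1)).as_matrix().round(3))
E
```

```text
top power [ 0.5509 -0.2455  0.0509] 89 [ 0.5493 -0.2442  0.0491] [ 0.5474 -0.2427  0.0499] [0.036 0.037 0.014] 0.0497
top dock [ 0.5723 -0.0051  0.0563] 95 [ 0.5744 -0.0053  0.0536] [ 0.5729 -0.0052  0.055 ] [0.039 0.034 0.014] 0.0542
top pc [0.5276 0.2465 0.057 ] 93 [0.5281 0.2469 0.0551] [0.5293 0.2474 0.0555] [0.036 0.039 0.013] 0.0561
side power [ 0.5476 -0.2506  0.0521] 176 [ 0.5481 -0.2479  0.0503] [ 0.5451 -0.2497  0.0484] [0.037 0.04  0.011] 0.0513
side dock [ 0.5727 -0.0093  0.0557] 105 [ 0.574  -0.0075  0.0542] [ 0.5744 -0.0075  0.0536] [0.03  0.029 0.011] 0.0552
side pc [0.5249 0.2374 0.0575] 70 [0.5255 0.2439 0.0553] [0.5233 0.2465 0.0541] [0.031 0.024 0.01 ] 0.0564
[[ 0.964  0.266  0.   ]
 [ 0.266 -0.964 -0.   ]
 [-0.     0.    -1.   ]]
```

Call:
jog_arm(
  motion=[
    [0,0,0,0,0,0,0],
    [0,0,0,0,0,0,0],
    [0,0,0,0,0,0,0],
    [0,0,0,0,0,0,0],
    [0,0,0,0,0,0,0],
  ],
)

```text
time: 1.12
position: [0.1394, -0.5061, 0.2393]
tool_rot: [0.0, 0.991, 0.134, 0.0]
force: [0.1, -0.6, 0.5]
opening: 0.0257
finger_force: 0.0
```

Call:
jog_arm(
  motion=[
    [0,0,0,0.08,0.05,0,0],
    [0,0,0,0.16,0.1,0,0],
    [0,0,0,0.24,0.15,0,0],
    [0,0,0,0.32,0.2,0,0],
    [0,0,0,0.4,0.25,0,0],
  ],
)

```text
time: 1.53
position: [0.3007, -0.405, 0.2395]
tool_rot: [0.0, 0.991, 0.134, 0.0]
force: [-0.2, -0.6, -0.1]
opening: 0.0001
finger_force: 0.0
```

Call:
jog_arm(
  motion=[
    [0,0,0,0.08,0.05,0,0],
    [0,0,0,0.16,0.1,0,0],
    [0,0,0,0.24,0.15,0,0],
    [0,0,0,0.32,0.2,0,0],
    [0,0,0,0.4,0.25,0,0],
  ],
)

```text
time: 1.95
position: [0.4609, -0.3048, 0.2394]
tool_rot: [0.0, 0.991, 0.134, 0.0]
force: [-0.5, -1.8, -0.1]
opening: 0.0002
finger_force: 0.0
```

Call:
jog_arm(
  motion=[
    [0,0,0,0.08,0.05,0,0],
    [0,0,0,0.16,0.1,-0.05,0],
    [0,0,0,0.224,0.15,-0.12,0],
    [0,0,0,0.224,0.15,-0.2,0],
    [0,0,0,0.224,0.15,-0.2,0],
  ],
)

```text
time: 2.37
position: [0.5474, -0.2432, 0.1513]
tool_rot: [-0.004, 0.991, 0.135, -0.005]
force: [-1.0, -0.3, -1.9]
opening: -0.0001
finger_force: 0.0
```

Call:
jog_arm(
  motion=[
    [0,0,0,0,0,0,0],
    [0,0,0,0,0,0,0],
  ],
)

```text
time: 2.53
position: [0.5491, -0.2472, 0.1615]
tool_rot: [0.001, 0.991, 0.134, 0.001]
force: [0.3, 0.3, 0.4]
opening: -0.0001
finger_force: 0.0
```

```bash
python3 - <<'E'
from h import *
s=robot.observe(); p=s['position']; print(p,s['force'],s['tool_rot'])
im,d=robot.get_image('side'); W=cloud('side',d)
cv2.imwrite('pics/s1.png',cv2.resize(im[200:350,200:400,::-1],(800,600),interpolation=cv2.INTER_CUBIC))
m=(np.hypot(W[...,0]-p[0],W[...,1]-p[1])<.03)&(W[...,2]>.09)&(W[...,2]<.25)
Q=W[m]; print(Q[:,2].min(), np.percentile(Q[:,2],[1,5]), Q[Q[:,2]<.16].mean(0))
E
```

```text
[ 0.54912216 -0.24715751  0.16150199] [0.33856908 0.27730937 0.38175766] [8.18859099e-04 9.91044709e-01 1.33525146e-01 8.66144041e-04]
0.15735078894191626 [0.16110483 0.16713963] [ 0.53878838 -0.25082207  0.1584051 ]
```

View pics/s1.png

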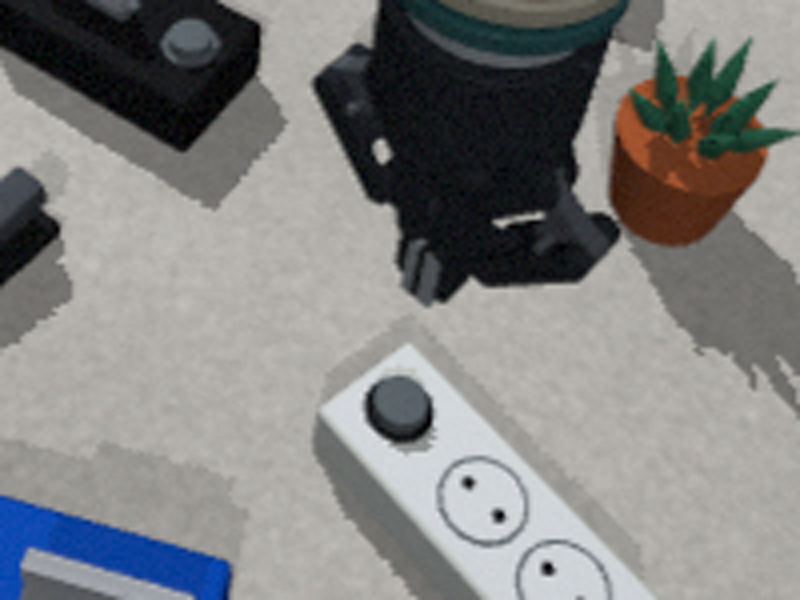

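Shut fingertips (crop ~(425,285)) sit above the white block's button (crop (400,405)), and the tips are about 8 mm below the TCP as stated. Now I'll descend gently.

Call:
jog_arm(
  motion=[
    [0,0,0,0,0,-0.07,0],
    [0,0,0,0,0,-0.14,0],
    [0,0,0,0,0,-0.19,0],
    [0,0,0,0,0,-0.215,0],
    [0,0,0,0,0,-0.225,0],
  ],
)

```text
time: 3.0
position: [0.5487, -0.2469, 0.0695]
tool_rot: [0.0, 0.991, 0.133, 0.0]
force: [0.3, 0.8, 0.2]
opening: 0.0001
finger_force: 0.0
```

Call:
jog_arm(
  motion=[
    [0,0,0,0,0,0,0],
    [0,0,0,0,0,0,0],
    [0,0,0,0,0,0,0],
  ],
)

```text
time: 3.25
position: [0.55, -0.2468, 0.0716]
tool_rot: [0.001, 0.991, 0.134, 0.001]
force: [-0.6, -0.9, 0.2]
opening: -0.0
finger_force: 0.0
```

Call:
jog_arm(
  motion=[
    [0,0,0,0,0,-0.01,0],
    [0,0,0,0,0,-0.02,0],
    [0,0,0,0,0,-0.03,0],
    [0,0,0,0,0,-0.035,0],
    [0,0,0,0,0,-0.04,0],
  ],
)

```text
time: 3.67
position: [0.5493, -0.2462, 0.0534]
tool_rot: [0.0, 0.991, 0.134, 0.0]
force: [0.2, -0.8, 1.4]
opening: 0.0002
finger_force: 1.4
```

Call:
jog_arm(
  motion=[
    [0,0,0,0,0,-0.0025,0],
    [0,0,0,0,0,-0.005,0],
    [0,0,0,0,0,-0.005,0],
  ],
)

```text
time: 3.92
position: [0.5493, -0.2463, 0.0517]
tool_rot: [0.0, 0.991, 0.134, 0.0]
force: [-0.4, 0.3, 5.1]
opening: 0.0003
finger_force: 2.4
```

Call:
jog_arm(
  motion=[
    [0,0,0,0,0,-0.0025,0],
    [0,0,0,0,0,-0.0025,0],
  ],
)

```text
time: 4.08
position: [0.5493, -0.2463, 0.051]
tool_rot: [0.0, 0.991, 0.134, 0.0]
force: [-1.4, 2.0, 7.0]
opening: -0.0001
finger_force: 3.4
```

Force 7 N at about 1 mm into the end spring, so the first button is in. Next I lift, move to the dock and turn the tool so the knuckles clear the silver drive.

Call:
jog_arm(
  motion=[
    [0,0,0,0,0,0.02,0],
    [0,0,0,0,0,0.08,0],
    [0,0,0,0,0,0.16,0],
    [0,0,0,0,0,0.24,0],
    [0,0,0,0,0,0.25,0],
  ],
)

```text
time: 4.5
position: [0.551, -0.2471, 0.1574]
tool_rot: [0.003, 0.991, 0.134, 0.004]
force: [-0.0, 0.3, 1.3]
opening: -0.0
finger_force: 0.0
```

Call:
jog_arm(
  motion=[
    [0,0,-0.11,0.006,0.05,0,0],
    [0,0,-0.22,0.012,0.1,0,0],
    [0,0,-0.33,0.018,0.15,0,0],
    [0,0,-0.44,0.024,0.2,0,0],
    [0,0,-0.55,0.03,0.25,0,0],
  ],
)

```text
time: 4.92
position: [0.5607, -0.1451, 0.15]
tool_rot: [-0.0, 0.988, -0.156, -0.001]
force: [0.6, 0.1, 0.3]
opening: 0.0002
finger_force: 0.0
```

Call:
jog_arm(
  motion=[
    [0,0,-0.11,0.006,0.06,0,0],
    [0,0,-0.22,0.012,0.13,0,0],
    [0,0,-0.33,0.018,0.2,0,0],
    [0,0,-0.44,0.024,0.26,0,0],
    [0,0,-0.55,0.03,0.32,0,0],
  ],
)

```text
time: 5.33
position: [0.5726, -0.0168, 0.1501]
tool_rot: [0.0, 0.903, -0.43, -0.001]
force: [0.0, 1.0, -0.2]
opening: -0.0003
finger_force: 0.0
```

Call:
jog_arm(
  motion=[
    [0,0,-0.11,0,0.015,0,0],
    [0,0,-0.22,0,0.03,0,0],
    [0,0,-0.28,0,0.03,0,0],
    [0,0,-0.28,0,0.03,0,0],
    [0,0,-0.28,0,0.03,0,0],
  ],
)

```text
time: 5.75
position: [0.5728, -0.0062, 0.1501]
tool_rot: [0.0, 0.833, -0.554, -0.0]
force: [0.2, 0.8, -0.8]
opening: -0.0
finger_force: 0.0
```

```bash
python3 - <<'E'
from h import *
from scipy.spatial.transform import Rotation as R
s=robot.observe(); print(s['position'],s['force'],R.from_quat(np.roll(s['tool_rot'],-1)).as_matrix()[:,1].round(2),s['joint_positions'])
im,d=robot.get_image('side'); W=cloud('side',d)
cv2.imwrite('pics/s2.png',cv2.resize(im[130:340,180:400,::-1],(629,600),interpolation=cv2.INTER_CUBIC))
P=W[288:316,286:314].reshape(-1,3); m=np.hypot(P[:,0]-.549,P[:,1]+.247)<.011; print(np.percentile(P[m,2],[10,50,90]))
E
```

```text
[ 0.57279559 -0.00615215  0.15009505] [ 0.19728512  0.80196318 -0.76581379] [-0.92 -0.39  0.  ] [-7.51458915e-02  2.30765440e-01  1.38306887e+00 -1.17804909e-04
  1.52861652e+00  2.66975942e+00]
[0.04335429 0.04484951 0.04614535]
```

View pics/s2.png

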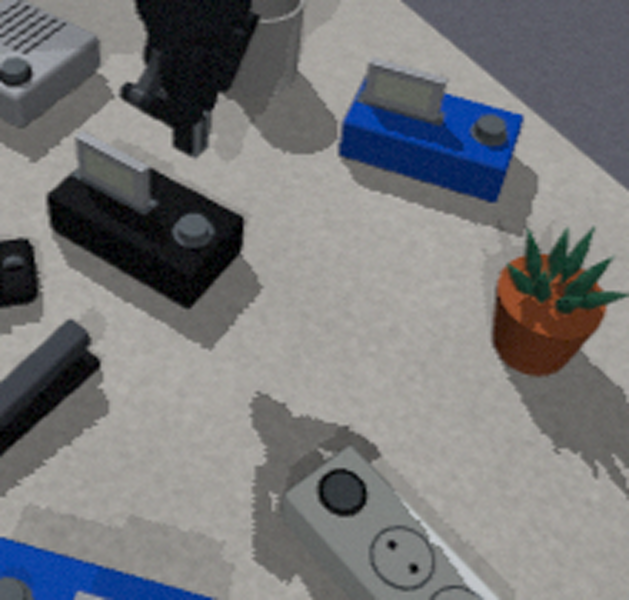

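The picture shows the white block's button low (342,492; top at 44.8 mm, so it is in) and the fingers lined up over the black dock's button at (194,230).

Call:
jog_arm(
  motion=[
    [0,0,0,0.002,0,-0.06,0],
    [0,0,0,0.002,0,-0.12,0],
    [0,0,0,0.002,0,-0.16,0],
    [0,0,0,0.002,0,-0.175,0],
    [0,0,0,0.002,0,-0.18,0],
  ],
)

```text
time: 6.22
position: [0.573, -0.0064, 0.0769]
tool_rot: [0.001, 0.832, -0.555, -0.001]
force: [0.7, 0.8, 0.0]
opening: -0.0
finger_force: 0.0
```

Call:
jog_arm(
  motion=[
    [0,0,0,0,0,0,0],
    [0,0,0,0,0,-0.01,0],
    [0,0,0,0,0,-0.02,0],
    [0,0,0,0,0,-0.03,0],
    [0,0,0,0,0,-0.035,0],
  ],
)

```text
time: 6.63
position: [0.5738, -0.0062, 0.064]
tool_rot: [0.0, 0.832, -0.555, -0.0]
force: [0.6, -0.2, -0.2]
opening: -0.0
finger_force: 0.0
```

Call:
jog_arm(
  motion=[
    [0,0,0,0,0,-0.0025,0],
    [0,0,0,0,0,-0.005,0],
    [0,0,0,0,0,-0.0075,0],
    [0,0,0,0,0,-0.0075,0],
  ],
)

```text
time: 6.97
position: [0.5739, -0.0061, 0.0614]
tool_rot: [0.0, 0.832, -0.555, 0.0]
force: [-1.0, 0.1, 0.9]
opening: 0.0003
finger_force: 0.3
```

Call:
jog_arm(
  motion=[
    [0,0,0,0,0,-0.0025,0],
    [0,0,0,0,0,-0.005,0],
    [0,0,0,0,0,-0.0075,0],
    [0,0,0,0,0,-0.01,0],
    [0,0,0,0,0,-0.01,0],
  ],
)

```text
time: 7.38
position: [0.574, -0.0062, 0.0572]
tool_rot: [-0.0, 0.832, -0.555, 0.0]
force: [0.3, -0.4, 0.0]
opening: -0.0002
finger_force: 0.4
```

Call:
jog_arm(
  motion=[
    [0,0,0,0,0,-0.0025,0],
    [0,0,0,0,0,-0.0025,0],
  ],
)

```text
time: 7.55
position: [0.574, -0.0062, 0.0566]
tool_rot: [-0.0, 0.832, -0.555, 0.0]
force: [-2.9, -0.8, 5.1]
opening: 0.0001
finger_force: 2.6
```

Call:
jog_arm(
  motion=[
    [0,0,0,0,0,-0.002,0],
    [0,0,0,0,0,-0.002,0],
  ],
)

```text
time: 7.72
position: [0.574, -0.0062, 0.0561]
tool_rot: [-0.0, 0.832, -0.555, 0.0]
force: [-2.7, -0.0, 6.5]
opening: -0.0001
finger_force: 3.3
```

Call:
jog_arm(
  motion=[
    [0,0,0,0,0,0.02,0],
    [0,0,0,0,0,0.08,0],
    [0,0,0,0,0,0.16,0],
    [0,0,0,0,0,0.23,0],
    [0,0,0,0,0,0.25,0],
  ],
)

```text
time: 8.13
position: [0.5757, -0.0063, 0.1611]
tool_rot: [-0.002, 0.832, -0.555, 0.003]
force: [0.1, -0.3, 1.4]
opening: -0.0002
finger_force: 0.0
```

Call:
jog_arm(
  motion=[
    [0,0,0.11,-0.01,0.05,0,0],
    [0,0,0.22,-0.02,0.1,0,0],
    [0,0,0.33,-0.03,0.15,0,0],
    [0,0,0.44,-0.04,0.21,0,0],
    [0,0,0.55,-0.05,0.27,0,0],
  ],
)

```text
time: 8.55
position: [0.5533, 0.1026, 0.1549]
tool_rot: [0.0, 0.956, -0.293, -0.0]
force: [0.0, 0.0, -0.5]
opening: -0.0001
finger_force: 0.0
```

Call:
jog_arm(
  motion=[
    [0,0,0.11,-0.012,0.07,0,0],
    [0,0,0.22,-0.024,0.14,0,0],
    [0,0,0.33,-0.036,0.21,0,0],
    [0,0,0.44,-0.05,0.28,0,0],
    [0,0,0.5,-0.06,0.33,0,0],
  ],
)

```text
time: 8.97
position: [0.5289, 0.2359, 0.1549]
tool_rot: [0.0, 0.999, -0.035, -0.0]
force: [0.1, -0.5, -0.6]
opening: 0.0002
finger_force: 0.0
```

Call:
jog_arm(
  motion=[
    [0,0,0,-0.007,0.03,0,0],
    [0,0,0,-0.007,0.03,0,0],
    [0,0,0,-0.007,0.03,0,0],
    [0,0,0,-0.007,0.03,0,0],
  ],
)

```text
time: 9.3
position: [0.5273, 0.2447, 0.1553]
tool_rot: [0.0, 0.999, -0.04, -0.0]
force: [-0.4, 0.3, 0.0]
opening: 0.0001
finger_force: 0.0
```

```bash
python3 - <<'E'
from h import *
s=robot.observe(); print(s['position'],s['force'],s['joint_positions'])
im,d=robot.get_image('side'); W=cloud('side',d)
cv2.imwrite('pics/s3.png',cv2.resize(im[80:260,120:320,::-1],(667,600),interpolation=cv2.INTER_CUBIC))
for x,y in [(.549,-.247),(.574,-.007),(.527,.246)]:
    m=np.hypot(W[...,0]-x,W[...,1]-y)<.011; m&=W[...,2]<.07; print(m.sum(),np.percentile(W[m][:,2],[10,50,90]) if m.any() else 0)
E
```

```text
[0.52733173 0.24471385 0.15530339] [-0.38547471  0.33066586  0.02321498] [ 3.71220709e-01  2.50345892e-01  1.34955726e+00 -5.36692442e-04
  1.54218201e+00  2.02122252e+00]
104 [0.04337603 0.04479941 0.04621228]
56 [0.04840828 0.04961779 0.05088627]
48 [0.04873615 0.05691998 0.05823991]
```

View pics/s3.png

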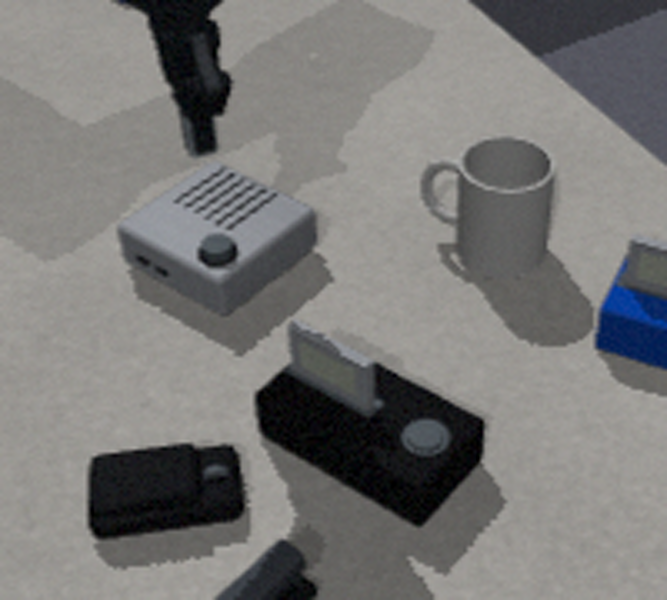

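The dock's button at (425,437) is in (top 49.6 mm) and the PC's button at (217,248) is still out. I'll press it the same way.

Call:
jog_arm(
  motion=[
    [0,0,0,0,0.002,-0.06,0],
    [0,0,0,0,0.002,-0.12,0],
    [0,0,0,0,0.002,-0.165,0],
    [0,0,0,0,0.002,-0.185,0],
    [0,0,0,0,0.002,-0.19,0],
  ],
)

```text
time: 9.77
position: [0.5265, 0.2453, 0.0776]
tool_rot: [0.001, 0.999, -0.039, -0.002]
force: [-0.4, -0.2, 0.7]
opening: 0.0001
finger_force: 0.0
```

Call:
jog_arm(
  motion=[
    [0,0,0,0,0,0,0],
    [0,0,0,0,0,-0.01,0],
    [0,0,0,0,0,-0.02,0],
    [0,0,0,0,0,-0.03,0],
    [0,0,0,0,0,-0.038,0],
  ],
)

```text
time: 10.18
position: [0.5272, 0.2467, 0.0644]
tool_rot: [-0.0, 0.999, -0.038, 0.0]
force: [0.0, -0.6, 2.1]
opening: 0.0
finger_force: 1.4
```

Call:
jog_arm(
  motion=[
    [0,0,0,0,0,-0.0025,0],
    [0,0,0,0,0,-0.005,0],
    [0,0,0,0,0,-0.0075,0],
    [0,0,0,0,0,-0.01,0],
    [0,0,0,0,0,-0.01,0],
  ],
)

```text
time: 10.6
position: [0.5272, 0.2467, 0.0604]
tool_rot: [-0.0, 0.999, -0.038, 0.0]
force: [0.9, -0.1, 1.6]
opening: -0.0003
finger_force: 0.7
```

Call:
jog_arm(
  motion=[
    [0,0,0,0,0,-0.0025,0],
    [0,0,0,0,0,-0.005,0],
    [0,0,0,0,0,-0.0075,0],
    [0,0,0,0,0,-0.0075,0],
  ],
)

```text
time: 10.93
position: [0.5272, 0.2467, 0.0576]
tool_rot: [-0.0, 0.999, -0.038, 0.0]
force: [-0.3, -1.1, 4.6]
opening: -0.0
finger_force: 2.6
```

Call:
jog_arm(
  motion=[
    [0,0,0,0,0,-0.0025,0],
    [0,0,0,0,0,-0.0025,0],
  ],
)

```text
time: 11.1
position: [0.5272, 0.2467, 0.0569]
tool_rot: [-0.0, 0.999, -0.038, 0.0]
force: [-1.5, -1.2, 6.5]
opening: -0.0004
finger_force: 3.6
```

Call:
jog_arm(
  motion=[
    [0,0,0,0,0,0.02,0],
    [0,0,0,0,0,0.08,0],
    [0,0,0,0,0,0.16,0],
    [0,0,0,0,0,0.24,0],
    [0,0,0,0,0,0.25,0],
  ],
)

```text
time: 11.52
position: [0.5291, 0.2475, 0.1632]
tool_rot: [-0.002, 0.999, -0.038, 0.004]
force: [1.0, 0.1, 1.5]
opening: 0.0004
finger_force: 0.0
```

```bash
python3 - <<'E'
from h import *
im,d=robot.get_image('side'); W=cloud('side',d); print(robot.observe()['position'])
for x,y in [(.549,-.247),(.574,-.007),(.527,.246)]:
    m=np.hypot(W[...,0]-x,W[...,1]-y)<.011; m&=W[...,2]<.07; print(m.sum(),np.percentile(W[m][:,2],[10,50,90]) if m.any() else 0)
E
```

```text
[0.52871411 0.24733368 0.16134492]
107 [0.04328163 0.04492265 0.04624963]
60 [0.04723887 0.04971421 0.05083229]
39 [0.04858975 0.0504418  0.05195498]
```

All three are in (44.9, 49.7 and 50.4 mm against 44, 49 and 50 mm fully in), and the arm is clear.

```bash
python3 -c "
from rig import robot
print(robot.finish_job())"
```

```text
the job is handed in; nothing more can be done
None
```

I pressed all three buttons in the right order (power block, drive dock, mini computer), with about 7 N the highest force reading; the last picture shows all three still down, and I handed the job in (no verdict was returned).

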